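# Index the parts carousel and load the standoff insulator

### The arm

A 6-joint arm with a two-finger parallel gripper is mounted at the origin on a cart in front of the work surface, level with it; the furniture and walls round the work are solid. World frame = base frame: x ahead of the robot, y to its left, z up, the work surface at z = 0. Lengths are in m, angles in rad, forces in N, time in s.
With the tool pointing down it reaches from about 0.3 to 0.75 m from the base axis. Payload 8.5 kg.
Tool frame: the origin (TCP) lies between the finger pads; the fingertips stand 17 mm ahead of it and the grasp point (between the pads) lies 2 mm behind it; z points along the fingers, y is the direction in which the jaws open and shut (so a half turn about z gives the same grasp; the last joint's range is limited). The gripper opens to 88 mm and grips with 3 to 60 N. Pads are 18 mm wide; open, the fingers measure 123 mm over their backs; the gripper's body (75 mm by 187 mm) begins 45 mm behind the grasp point.
Start: joints at [0.934, 0.381, 1.297, -0, 1.464, -0.215], TCP at [0.225, 0.502, 0.256] pointing down, gripper open.
Joint ranges: [-3.11, 3.11], [-0.89, 2.33], [0.22, 2.48], [-1.42, 4.56], [0.17, 2.85], [-2.88, 2.88]. Speed limits (rad/s): [2.39, 2.39, 3.14, 3.14, 3.14, 3.14].

### API

Orientations are given as a unit quaternion [w, x, y, z].
In Python, from cell import robot gives the robot as it stands. The module is installed in compiled form; this text tells all that it offers.
- The arm moves only by the tool apply_moves, never from a script. Its argument "series" is a list of rows, each an object with "linear": the shift along the tool's x, y, z in mm, a list of three; "dr": the turn, a rotation vector about the tool's x, y, z in degrees, a list of three; "grip": the gripper command: -1 is shut, 1 is fully open, values between are in proportion. A call has 1 to 20 rows; each row shifts and turns the commanded pose from where the row before left it, along the tool's axes as they then stand; what a row does not reach is not made up. A row lasts 1/8 s, in which the tool goes at most 62.5 mm and 10.7 degrees, less where a joint would pass 70% of its speed; a pose out of reach is approached as far as the arm can. A call is refused whole if a number of a shift passes 62.5 or a number of a turn 10.7, either way. A call with a gripper value outside its range is refused whole. The fingers move at their own pace and stop on an object; the grip force is fixed at half the most. Time passes only in rows, so rows that do not move let the fingers close. It gives the time, the measured TCP pose, the force and the opening at its end, in the units of the state.
- robot.observe(): the state, without advancing time (a new reading comes with each control period).
- robot.camera(name): name is "side" or "top" or "wrist"; returns the picture (400x640x3 uint8, red, green, blue); there is no depth.
- robot.camera_model(name): a dict with "fx", "fy", "cx", "cy" (pixels), "rvec" (rotation vector, rad) and "tvec" (3), from world to camera coordinates, as OpenCV has them. Camera axes: x right, y down, z forward; pixel columns grow to the right and rows downward; lengths in m; the calibration is good to about 2 mm. The wrist camera is an equidistant fisheye: a pixel r from the principal point sees the ray r / f radians off the axis. A picture is of the moment at which its call begins: read the wrist's pose just before it. camera_model takes no time and is no camera call; for the wrist camera it gives the pose at the moment of the call.
- robot.finish_job(): hands the job in, once; it reports no verdict.
The state is a dict: "t": time; "q": joint angles; "qd": joint speeds; "tau": joint torques, N m; "eef_pos": TCP position; "tcp_rot": TCP orientation; "ft_force": force on the tool from outside, world axes, zero at the start; "wrist_torque": the same for the moment, N m; "grip_width": opening from 0.0 (shut) to 1.0 (fully open).
Only numpy, scipy, OpenCV 4.12 (cv2) and the standard library are available. Lean on these libraries where they do the work, as an engineer would, in place of code of your own. Each camera call takes 0.05 s, during which the arm holds its last target. There are 200 camera calls.

### The job

Turn the small parts carousel by the bar handle at its centre until its round cup stands at the fixed pointer on the base. Then stand the ribbed standoff insulator upright in that round cup, setting it down rather than dropping it, and leave the cup at the pointer.

Things in the scene. Friction and masses are not known exactly. Their poses are not given: they have to be found in the camera images.
- insulator_1: The busbar standoff insulator: a ribbed barrel standing upright on the table, 31 mm in diameter, 35 mm tall, about 50 g. Origin: centre of its underside; z up its axis. It stands in a row with a flat wound ring choke and a small lying hex bolt, which are not needed; the row's order changes. Behind the row's space a tall metal chassis begins at x = 0.61: cross in front of it.
- round_cup (a point): Floor centre of the only round cup (nest) on the carousel disc: 43 mm inside, walls 4 mm thick and 10 mm high, open on top. Disc: 190 mm across, top 35 mm above the table; its square tray and narrow slot (8 mm high) are not to be used. The cup centre is 65 mm from the disc's axis. The frame turns with the disc: z up, x from the cup to the disc's centre.
- loading_point (a point): Fixed point level with the disc's top, 65 mm from its axis, where the cup centre must come; beside it, outside the rim on the robot's side, stands the pointer: a level cone on a 50 mm high post. z up, x to the disc's centre. Turn needed: angle about z from the round_cup frame to this one; at the start the cup is 0.6 to 1.4 rad counterclockwise of it (from above).
- handle (a point): Centre of the top face of the bar handle on the disc's vertical axis, 71 mm above the table. Bar 56 mm long (along this frame's x, one end towards the round cup), 14 mm wide, 24 mm high, underside 12 mm above the disc. It turns with the disc, which goes freely either way with slight friction (about 0.1 N m) and stays where it is left.
Mind the look-alikes: they are no part of the job. Of the things that look like the insulator_1, take the one that is farthest to the robot's left at the start.

How it is judged:
On the way, in this order (a step that is already met when the one before it is completed fails the run):
1. the round cup has been turned to the pointer (within 15 mm) and stays there, before the insulator is in it (horizontal distance between round_cup and loading_point below 0.015 m and horizontal distance between insulator_1 and round_cup above 0.04 m), for 0.4 s.
2. the insulator stands on the floor of the round cup (horizontal distance between insulator_1 and round_cup below 0.012 m and z of insulator_1 in the frame of round_cup below 0.005 m), for 0.2 s.
At the end, for the whole second after the job is handed in: The insulator stands upright (within 0.15 rad) and at rest on the floor of the round cup (within 12 mm of its centre, 5 mm in height), and the cup is within 15 mm of the loading point at the pointer (all of step 2 and z of insulator_1 in the frame of round_cup above -0.005 m and angle between insulator_1's own z axis and vertical below 0.15 rad and horizontal distance between round_cup and loading_point below 0.015 m and linear speed of insulator_1 below 0.03 m/s); the robot touches nothing.
It fails at once if the insulator is dropped (falls freely by more than about 25 mm) (linear speed of insulator_1 above 0.7 m/s and contact force between the fingers and insulator_1 below 0.05 N).
It also fails if it takes over 58 s, if anything falls off the work surface, if the arm or the gripper's body presses on something with over 40 N, if the wrist force passes 120 N, or if a joint passes its speed limit or range.

## Working session

There is one attempt and no reset: what is moved stays moved. The work goes in short steps, Python scripts to look and compute and a tool call to move; the robot and the scene stay as the last step left them, time stands still between calls to the robot, and variables do not carry over. Pictures are saved under pics/ and viewed, about 8 in all and at most 12, crops included, and the job is handed in when it is done.

Besides the shell and the picture viewer there is one more tool, called after "Request:" as name(argument=value, ...), one argument or row to a line, values as JSON. apply_moves: Moves the arm, as the interface text tells. Its arguments: {"type":"object","properties":{"series":{"type":"array"}},"required":["series"]}

```bash
mkdir -p pics
cat > h.py <<'E'
import numpy as np, cv2
from cell import robot
def cam(n):
    m=robot.camera_model(n); R=cv2.Rodrigues(np.array(m['rvec'],float))[0]; return m,R,np.array(m['tvec'],float).ravel()
def pix2plane(n,u,v,z,c=None):
    m,R,t=c or cam(n)
    x=(u-m['cx'])/m['fx']; y=(v-m['cy'])/m['fy']
    if n=='wrist':
        r=np.hypot(x,y); d=np.array([x/r*np.sin(r),y/r*np.sin(r),np.cos(r)]) if r>0 else np.array([0,0,1.])
    else: d=np.array([x,y,1])
    o=-R.T@t; d=R.T@d
    return o+d*(z-o[2])/d[2]
def proj(n,P,c=None):
    m,R,t=c or cam(n); p=R@np.array(P,float)+t
    if n=='wrist':
        th=np.arctan2(np.hypot(p[0],p[1]),p[2]); s=th/np.hypot(p[0],p[1])
        return np.array([m['cx']+m['fx']*p[0]*s,m['cy']+m['fy']*p[1]*s])
    return np.array([m['cx']+m['fx']*p[0]/p[2],m['cy']+m['fy']*p[1]/p[2]])
def shot(n,f):
    c=cam(n); im=robot.camera(n); cv2.imwrite('pics/'+f,cv2.cvtColor(im,cv2.COLOR_RGB2BGR)); return im,c
E
python3 - <<'E'
from h import *
for n in('top','side','wrist'):
    im,c=shot(n,n+'0.png'); print(n,c[0]); print(-c[1].T@c[2])
print(robot.observe())
a=cv2.imread('pics/top0.png');b=cv2.imread('pics/side0.png')
E
```

```text
top {'fx': 452.51853173372353, 'fy': 452.51853173372353, 'cx': 325.0495524093054, 'cy': 198.2366962658226, 'rvec': array([ 2.21950833, -2.17080241,  0.06115003]), 'tvec': array([-0.1324839 ,  0.48380529,  0.97709528])}
[ 0.4335788  -0.12020655  1.00194538]
side {'fx': 399.1338076251028, 'fy': 399.1338076251028, 'cx': 328.14823579305653, 'cy': 192.29349158874038, 'rvec': array([ 2.30477666, -0.24002706,  0.09362948]), 'tvec': array([-0.49537832,  0.04871975,  0.94910952])}
[ 0.35610579 -0.75256549  0.67484518]
wrist {'fx': 309.70691628693146, 'fy': 309.70691628693146, 'cx': 320.89660822373105, 'cy': 200.31321378931284, 'rvec': array([-2.41016681, -1.56056696, -0.24191897]), 'tvec': array([-0.5510383 , -0.04176081,  0.39088157])}
[0.15344937 0.53562598 0.38436139]
{'t': 0.15, 'q': array([ 9.33679303e-01,  3.81027548e-01,  1.29801404e+00,  2.82589055e-05,
        1.46361304e+00, -2.15264510e-01]), 'qd': array([-2.81396211e-04, -3.38425684e-04, -2.79510281e-03,  8.77356839e-04,
        2.86147926e-04,  4.91960453e-05]), 'tau': array([ 2.51879072e-03, -4.38079405e+01, -2.24614567e+01,  7.12865428e-02,
        3.43713840e-02, -8.69188284e-05]), 'eef_pos': array([0.22506026, 0.50163544, 0.25531145]), 'tcp_rot': array([-2.32304660e-04,  2.09367174e-01,  9.77836952e-01, -4.77683186e-04]), 'ft_force': array([ 0.5577534 , -0.3240754 ,  1.38964517]), 'wrist_torque': array([ 0.06946711, -0.02536872,  0.02109529]), 'grip_width': 0.9938933828556603}
```

View pics/top0.png

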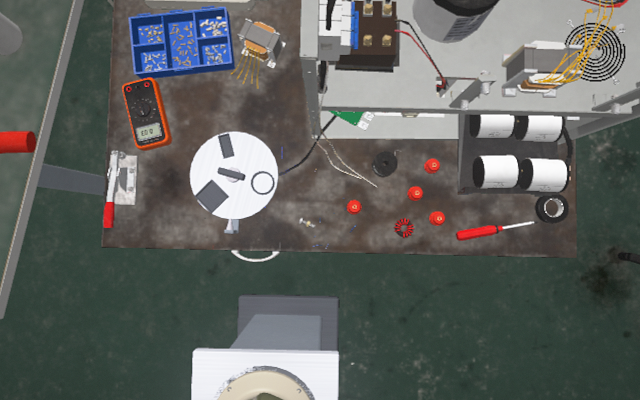

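View pics/side0.png

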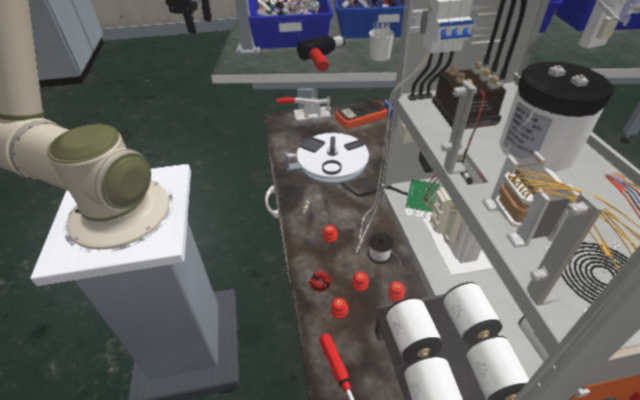

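Top view: four red insulator look-alikes at (355,207), (415,193), (432,165) and (438,218). The choke is at (404,228), the bolt at (307,223), the disc centre near (233,175), the round cup at (262,183) and the pointer near (232,228). The robot's left (+y) is image left, so I choose (355,207). It also stands in the row with the bolt and the choke. One close crop will check this.

Run:
```python
from h import *
im=cv2.imread('pics/top0.png'); c=cam('top')
a=cv2.resize(im[120:250,175:375],None,fx=4,fy=4,interpolation=cv2.INTER_CUBIC); cv2.imwrite('pics/crop1.png',a)
hsv=cv2.cvtColor(im,cv2.COLOR_BGR2HSV)
red=cv2.inRange(hsv,(0,150,90),(8,255,255))|cv2.inRange(hsv,(172,150,90),(180,255,255))
n,l,s,ce=cv2.connectedComponentsWithStats(red)
for i in range(1,n):
    if s[i,4]>40: print('red',s[i],ce[i].round(1),pix2plane('top',*ce[i],.02,c).round(4))
w=cv2.inRange(hsv,(0,0,170),(180,40,255)); w[:, :180]=0; w[:,290:]=0; w[:125]=0;w[245:]=0
k,_=cv2.findContours(w,cv2.RETR_EXTERNAL,cv2.CHAIN_APPROX_NONE); k=max(k,key=cv2.contourArea)
e=cv2.fitEllipse(cv2.convexHull(k)); print('disc',e,pix2plane('top',*e[0],.035,c))
sd=cv2.imread('pics/side0.png');h2=cv2.cvtColor(sd,cv2.COLOR_BGR2HSV);c=cam('side')
red=cv2.inRange(h2,(0,150,90),(8,255,255))|cv2.inRange(h2,(172,150,90),(180,255,255))
n,l,s,ce=cv2.connectedComponentsWithStats(red)
for i in range(1,n):
    if s[i,4]>60: print('red side',s[i],ce[i].round(1),pix2plane('side',*ce[i],.0175,c).round(4))
```

```text
red [122  83  18  63 116] [128.6 113.7] [0.6623 0.3131 0.02  ]
red [136  83  36  67 321] [159.9 129.7] [0.6285 0.243  0.02  ]
red [  0 131  36  22 741] [ 16.9 141.5] [0.5953 0.5538 0.02  ]
red [424 159  16  14 168] [431.5 165.5] [ 0.5629 -0.3525  0.02  ]
red [408 186  15  15 173] [414.8 193.1] [ 0.5017 -0.3166  0.02  ]
red [347 200  15  14 157] [353.6 206.6] [ 0.4694 -0.1842  0.02  ]
red [104 202  10  26 245] [108.5 214.5] [0.4405 0.3465 0.02  ]
red [429 211  16  15 175] [436.4 217.9] [ 0.449  -0.3642  0.02  ]
red [394 218  15  14  81] [400.9 223.7] [ 0.4346 -0.2872  0.02  ]
red [403 225  11  13  69] [407.8 230.6] [ 0.4201 -0.3025  0.02  ]
red [457 225  40  16 385] [476.2 232.3] [ 0.4197 -0.4507  0.02  ]
disc ((232.2583770751953, 179.50567626953125), (86.74266052246094, 99.9782485961914), 14.995260238647461) [0.52122222 0.07804868 0.035     ]
red side [310  48  18  22 247] [318.6  58.4] [0.6124 0.6941 0.0175]
red side [277  97  17   6  87] [285.2  99.7] [0.4484 0.4116 0.0175]
red side [336 109  50  20 402] [360.7 118.7] [0.6584 0.2486 0.0175]
red side [323 225  14  18 195] [329.6 233.8] [ 0.4711 -0.1847  0.0175]
red side [310 272  21  17 195] [320.5 279.6] [ 0.4291 -0.2977  0.0175]
red side [352 272  17  20 244] [360.1 281.6] [ 0.5039 -0.3183  0.0175]
red side [389 282  16  19 229] [396.1 291.5] [ 0.5654 -0.3543  0.0175]
red side [331 298  17  21 273] [339.1 308.2] [ 0.4509 -0.3667  0.0175]
red side [320 334  29  48 607] [333.2 357.4] [ 0.4207 -0.4549  0.0175]
red side [342 381   9  10  64] [345.9 385.2] [ 0.431  -0.5032  0.0175]
red side [628 389  12  11  92] [634.6 395.2] [ 0.867  -0.6103  0.0175]
```

View pics/crop1.png

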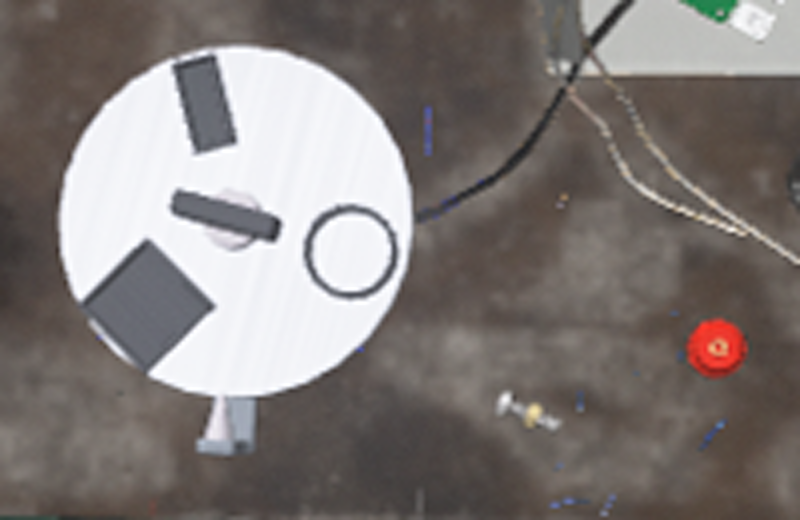

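The crop confirms the ribbed red standoff at crop (717,347). The cup ring is at (351,251), the handle centre at (225,216), the disc centre at (235,221), and the cone tip at (219,397) with its base at (213,440). Next I turn these into positions.

Run:
```python
from h import *
c=cam('top'); f=lambda x,y,z: pix2plane('top',175+x/4-.4,120+y/4-.4,z,c)
D=f(235,221,.035);C=f(351,251,.045);H=f(225,216,.071);e1=f(172,202,.071);e2=f(279,228,.071);T=f(219,397,.047);B=f(213,440,.047);I=f(717,347,.035)
for n,p in dict(D=D,C=C,H=H,T=T,B=B,I=I).items(): print(n,p.round(4))
a=lambda v: np.degrees(np.arctan2(v[1],v[0]))
print('cup r',np.linalg.norm((C-D)[:2]),'ang cup',a(C-D),'bar',a(e2-e1),np.linalg.norm(e2-e1),'ptr',a(T-D),a(B-D),a(B-T), np.linalg.norm((T-D)[:2]))
s=robot.observe(); from scipy.spatial.transform import Rotation as R
q=s['tcp_rot']; r=R.from_quat(q[[1,2,3,0]]); print(r.as_matrix().round(3))
```

```text
D [0.5313 0.076  0.035 ]
C [0.5157 0.012  0.045 ]
H [0.5301 0.074  0.071 ]
T [0.4368 0.079  0.047 ]
B [0.4142 0.0814 0.047 ]
I [ 0.4695 -0.1836  0.035 ]
cup r 0.06588758108341225 ang cup -103.69576791309939 bar -102.40403783330667 0.056975404035180165 ptr 178.23042601691765 177.40062621471898 173.95693796095176 0.0944987094875191
[[-0.912  0.409 -0.001]
 [ 0.409  0.912 -0.001]
 [ 0.    -0.001 -1.   ]]
```

Request:
apply_moves(
  series=[
    {"linear": [-35, -20, 4], "dr": [0, 0, 0], "grip": 1},
    {"linear": [-35, -20, 4], "dr": [0, 0, 0], "grip": 1},
    {"linear": [-35, -20, 4], "dr": [0, 0, 0], "grip": 1},
    {"linear": [-35, -20, 4], "dr": [0, 0, 0], "grip": 1},
    {"linear": [-35, -20, 4], "dr": [0, 0, 0], "grip": 1},
    {"linear": [-35, -20, 4], "dr": [0, 0, 0], "grip": 1},
    {"linear": [-35, -20, 4], "dr": [0, 0, 0], "grip": 1},
    {"linear": [-35, -20, 4], "dr": [0, 0, 0], "grip": 1},
    {"linear": [-35, -20, 4], "dr": [0, 0, 0], "grip": 1},
    {"linear": [-35, -20, 4], "dr": [0, 0, 0], "grip": 1},
    {"linear": [-35, -20, 5], "dr": [0, 0, 0], "grip": 1},
    {"linear": [-35, -20, 5], "dr": [0, 0, 0], "grip": 1},
    {"linear": [-33, -24, 5], "dr": [0, 0, 0], "grip": 1},
  ],
)

```text
t: 1.78
eef_pos: [0.531, 0.0743, 0.2004]
tcp_rot: [-0.0, 0.209, 0.978, 0.0]
ft_force: [0.1, 0.7, 0.3]
grip_width: 0.996
```

Request:
apply_moves(
  series=[
    {"linear": [0, 0, 0], "dr": [0, 0, 10], "grip": 1},
    {"linear": [0, 0, 0], "dr": [0, 0, 10], "grip": 1},
    {"linear": [0, 0, 0], "dr": [0, 0, 10], "grip": 1},
    {"linear": [0, 0, 0], "dr": [0, 0, 10], "grip": 1},
    {"linear": [0, 0, 0], "dr": [0, 0, 10], "grip": 1},
    {"linear": [0, 0, 0], "dr": [0, 0, 10], "grip": 1},
    {"linear": [0, 0, 0], "dr": [0, 0, 9], "grip": 1},
    {"linear": [0, 0, 0], "dr": [0, 0, 9], "grip": 1},
    {"linear": [0, 0, 0], "dr": [0, 0, 0], "grip": 1},
    {"linear": [0, 0, 0], "dr": [0, 0, 0], "grip": 1},
  ],
)

```text
t: 3.02
eef_pos: [0.5303, 0.0755, 0.2006]
tcp_rot: [-0.0, 0.777, 0.629, -0.0]
ft_force: [-0.5, 0.4, 0.1]
grip_width: 0.997
```

Run:
```python
from h import *
from scipy.spatial.transform import Rotation as R
s=robot.observe(); im,c=shot('wrist','w1.png'); np.savez('w1.npz',a=np.r_[c[1].ravel(),c[2]])
q=s['tcp_rot']; print(s['t'],s['eef_pos'],R.from_quat(q[[1,2,3,0]]).as_matrix().round(3),s['q'],s['ft_force'])
```

```text
3.025 [0.53032191 0.07545752 0.2006483 ] [[ 0.208  0.978 -0.   ]
 [ 0.978 -0.208  0.   ]
 [-0.    -0.    -1.   ]] [-7.98126236e-02  4.02915974e-01  1.43026761e+00 -5.44693099e-06
  1.30865403e+00  1.29567114e-01] [-0.4704109   0.42819285  0.05049374]
```

View pics/w1.png

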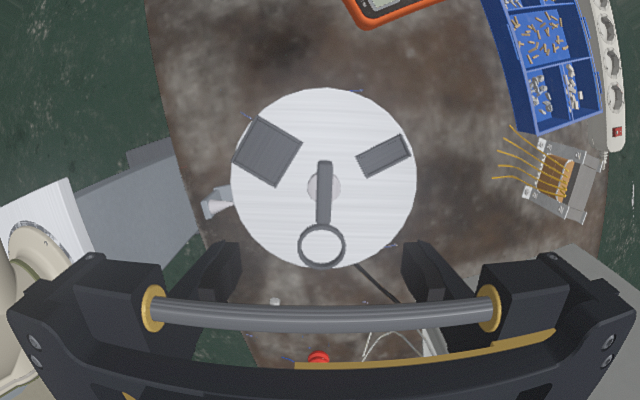

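The wrist view shows the cup at (321,246), the bar from (324,162) to (323,222), which lies along tool x, and the cone with its tip near (230,192). I refine from these.

Run:
```python
from h import *
im=cv2.imread('pics/w1.png'); c=cam('wrist')
g=cv2.cvtColor(im,cv2.COLOR_BGR2GRAY);hsv=cv2.cvtColor(im,cv2.COLOR_BGR2HSV)
w=cv2.inRange(hsv,(0,0,165),(180,45,255)); w[:80]=0;w[272:]=0;w[:,:231]=0;w[:,420:]=0
k,hi=cv2.findContours(w,cv2.RETR_CCOMP,cv2.CHAIN_APPROX_NONE)
i=max(range(len(k)),key=lambda i:cv2.contourArea(k[i]))
# circle fit in world, outer contour via rays
P=np.array([pix2plane('wrist',*p[0],.035,c)[:2] for p in cv2.convexHull(k[i])])
def circ(P):
    A=np.c_[2*P,np.ones(len(P))]; s=np.linalg.lstsq(A,(P**2).sum(1),rcond=None)[0]; return s[:2],np.sqrt(s[2]+s[:2]@s[:2])
for _ in range(4):
    D,r=circ(P); e=abs(np.hypot(*(P-D).T)-r); P=P[e<=max(.0015,np.percentile(e,80))]
print('D',D,r,e.max())
dark=cv2.inRange(g,0,115); dark[:80]=0;dark[272:]=0;
n,l,s,ce=cv2.connectedComponentsWithStats(dark)
for j in range(1,n):
    x,y,ww,hh,ar=s[j]
    if ar>100 and 230<ce[j][0]<420 and 88<ce[j][1]<270: print(s[j],ce[j].round(1),[pix2plane('wrist',*ce[j],z,c).round(4)[:2] for z in(.045,.071)])
for nm,p,z in(('tip',(231,192),.045),('base',(205,206),.045)):
    X=pix2plane('wrist',*p,z,c)[:2]; print(nm,X,np.degrees(np.arctan2(*(X-D)[::-1])))
# cup inner floor
inner=cv2.floodFill(w.copy(),None,(321,246),77)[1]==77; ys,xs=np.nonzero(inner); print('inner',xs.mean(),ys.mean(),inner.sum())
for p in((324,162),(323.5,222)): print(pix2plane('wrist',*p,.071,c))
a=cv2.resize(im[150:280,190:350],None,fx=5,fy=4.6,interpolation=cv2.INTER_CUBIC); cv2.imwrite('pics/crop2.png',cv2.resize(im[140:270,190:350],None,fx=4.6,fy=4.6,interpolation=cv2.INTER_CUBIC))
```

```text
D [0.53341883 0.07742731] 0.09426731588074588 0.0009878570715623897
[    0    80   640   192 69852] [323.2 168.7] [array([0.5369, 0.0952]), array([0.5379, 0.1006])]
[356 134  54  42 716] [389.5 152.9] [array([0.6013, 0.0976]), array([0.5964, 0.1028])]
tip [0.44341506 0.09201901] 170.79115278937135
base [0.41134128 0.08380646] 177.0087364771251
inner 320.9716177861873 245.79943235572375 1057
[0.53976005 0.10616971 0.071     ]
[0.52809639 0.05281173 0.071     ]
```

View pics/crop2.png

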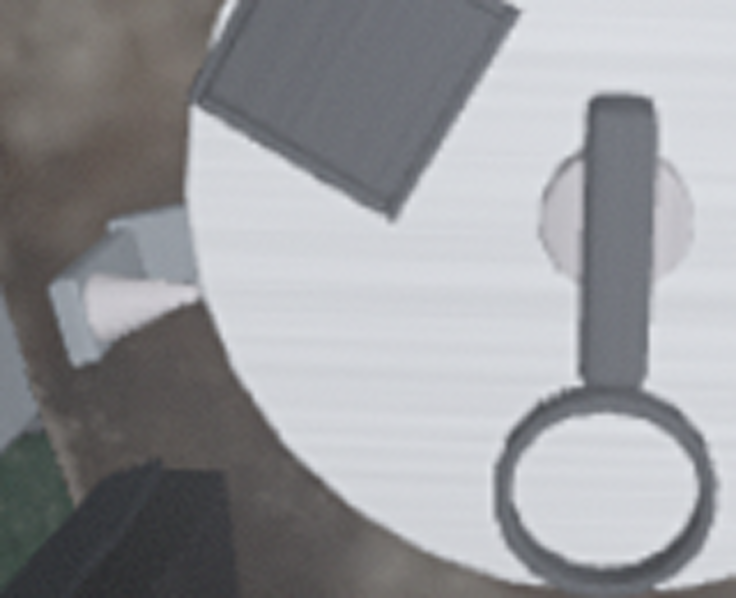

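Run:
```python
from h import *
c=cam('wrist'); D=np.array([.5334,.0774]); a=lambda X:np.degrees(np.arctan2(X[1]-D[1],X[0]-D[0]))%360
for nm,p,zs in(('tip',(233.2,203.5),(.042,.046,.05)),('base',(209.8,206.3),(.042,.046,.05)),('cupfloor',(321,245.8),(.038,.042)),('barE1',(190+620/4.6,140+98/4.6),(.071,)),('barE2',(190+612/4.6,140+382/4.6),(.071,))):
    for z in zs: X=pix2plane('wrist',*p,z,c)[:2]; print(nm,z,X.round(4),a(X).round(2),np.hypot(*(X-D)).round(4))
```

```text
tip 0.042 [0.441  0.0793] 178.82 0.0924
tip 0.046 [0.4425 0.0803] 178.15 0.0909
tip 0.05 [0.444  0.0814] 177.45 0.0895
base 0.042 [0.4151 0.0816] 177.94 0.1184
base 0.046 [0.4169 0.0827] 177.41 0.1166
base 0.05 [0.4188 0.0837] 176.87 0.1148
cupfloor 0.038 [0.5175 0.0141] 255.92 0.0653
cupfloor 0.042 [0.5179 0.016 ] 255.86 0.0633
barE1 0.071 [0.5405 0.1066] 76.28 0.0301
barE2 0.071 [0.5275 0.0519] 256.94 0.0262
```

Request:
apply_moves(
  series=[
    {"linear": [2.5, 2, 25], "dr": [0, 0, 1.4], "grip": 1},
    {"linear": [0, 0, 30], "dr": [0, 0, 0], "grip": 1},
    {"linear": [0, 0, 30], "dr": [0, 0, 0], "grip": 1},
    {"linear": [0, 0, 25], "dr": [0, 0, 0], "grip": 1},
    {"linear": [0, 0, 15], "dr": [0, 0, 0], "grip": 1},
    {"linear": [0, 0, 11], "dr": [0, 0, 0], "grip": 1},
    {"linear": [0, 0, 0], "dr": [0, 0, 0], "grip": -1},
    {"linear": [0, 0, 0], "dr": [0, 0, 0], "grip": -1},
    {"linear": [0, 0, 0], "dr": [0, 0, 0], "grip": -1},
    {"linear": [0, 0, 0], "dr": [0, 0, 0], "grip": -1},
    {"linear": [0, 0, 0], "dr": [0, 0, 0], "grip": -1},
    {"linear": [0, 0, 0], "dr": [0, 0, 0], "grip": -1},
    {"linear": [0, 0, 0], "dr": [0, 0, 0], "grip": -1},
    {"linear": [0, 0, 0], "dr": [0, 0, 0], "grip": -1},
  ],
)

```text
t: 4.82
eef_pos: [0.5333, 0.0775, 0.0654]
tcp_rot: [0.0, 0.786, 0.619, 0.001]
ft_force: [-0.3, 0.3, 5.2]
grip_width: 0.152
```

Request:
apply_moves(
  series=[
    {"linear": [0, 0, 0], "dr": [0, 0, 3.4], "grip": -1},
    {"linear": [0, 0, 0], "dr": [0, 0, 6], "grip": -1},
    {"linear": [0, 0, 0], "dr": [0, 0, 6], "grip": -1},
    {"linear": [0, 0, 0], "dr": [0, 0, 6], "grip": -1},
    {"linear": [0, 0, 0], "dr": [0, 0, 6], "grip": -1},
    {"linear": [0, 0, 0], "dr": [0, 0, 6], "grip": -1},
    {"linear": [0, 0, 0], "dr": [0, 0, 6], "grip": -1},
    {"linear": [0, 0, 0], "dr": [0, 0, 6], "grip": -1},
    {"linear": [0, 0, 0], "dr": [0, 0, 6], "grip": -1},
    {"linear": [0, 0, 0], "dr": [0, 0, 6], "grip": -1},
    {"linear": [0, 0, 0], "dr": [0, 0, 6], "grip": -1},
    {"linear": [0, 0, 0], "dr": [0, 0, 6], "grip": -1},
    {"linear": [0, 0, 0], "dr": [0, 0, 6], "grip": -1},
    {"linear": [0, 0, 0], "dr": [0, 0, 3], "grip": -1},
    {"linear": [0, 0, 0], "dr": [0, 0, 0], "grip": -1},
    {"linear": [0, 0, 0], "dr": [0, 0, 0], "grip": -1},
  ],
)

```text
t: 6.82
eef_pos: [0.5347, 0.0756, 0.0654]
tcp_rot: [0.001, 1.0, -0.017, 0.002]
ft_force: [4.6, -10.2, 1.1]
grip_width: 0.16
```

Run:
```python
from h import *
from scipy.spatial.transform import Rotation as R
s=robot.observe(); q=s['tcp_rot']; m=R.from_quat(q[[1,2,3,0]]).as_matrix(); print(s['t'],s['eef_pos'],np.degrees(np.arctan2(m[1,0],m[0,0])),s['ft_force'],s['wrist_torque'],s['q'])
im,c=shot('top','top1.png'); b=cv2.cvtColor(im,cv2.COLOR_RGB2BGR)
sd,_=shot('side','side1.png'); sd=cv2.cvtColor(sd,cv2.COLOR_RGB2BGR)
cv2.imwrite('pics/crop3.png',np.hstack([cv2.resize(b[120:250,180:310],(400,400),interpolation=2),cv2.resize(sd[100:220,270:390],(400,400),interpolation=2)]))
```

```text
6.825 [0.53466277 0.07562459 0.06544817] -1.9861161885034946 [  4.6111469  -10.15028306   1.07642458] [-1.55403944 -0.40110169 -0.03084331] [-0.07765206  0.57714136  1.58762015 -0.00325787  0.97231474  1.52964425]
```

View pics/crop3.png

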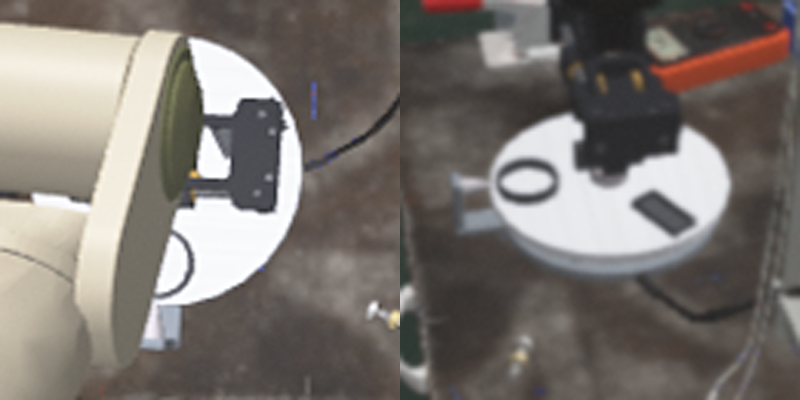

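The side crop shows the cup, at crop (529,180), turned round to the pointer side. I release, rise, and check from the wrist.

Request:
apply_moves(
  series=[
    {"linear": [0, 0, 0], "dr": [0, 0, 0], "grip": 0.3},
    {"linear": [0, 0, 0], "dr": [0, 0, 0], "grip": 0.3},
    {"linear": [0, 0, 0], "dr": [0, 0, 0], "grip": 0.3},
    {"linear": [0, 0, 0], "dr": [0, 0, 0], "grip": 0.3},
    {"linear": [0, 0, -15], "dr": [0, 0, 0], "grip": 0.3},
    {"linear": [0, 0, -30], "dr": [0, 0, 0], "grip": 0.3},
    {"linear": [0, 0, -40], "dr": [0, 0, 0], "grip": 1},
    {"linear": [0, 0, -40], "dr": [0, 0, 0], "grip": 1},
    {"linear": [0, 0, -40], "dr": [0, 0, 0], "grip": 1},
    {"linear": [0, 0, 0], "dr": [0, 0, 0], "grip": 1},
    {"linear": [0, 0, 0], "dr": [0, 0, 0], "grip": 1},
  ],
)

```text
t: 8.3
eef_pos: [0.5324, 0.0775, 0.2295]
tcp_rot: [0.0, 1.0, -0.017, -0.0]
ft_force: [0.0, -0.2, -0.0]
grip_width: 0.999
```

Run:
```python
from h import *
s=robot.observe(); print(s['t'],s['eef_pos'])
im,c=shot('wrist','w2.png'); np.save('w2c.npy',np.r_[c[1].ravel(),c[2]])
D=proj('wrist',[.533,.077,.035],c); L=proj('wrist',[.533-.065,.0795,.035],c); print(D,L)
b=cv2.cvtColor(im,cv2.COLOR_RGB2BGR); u,v=L.astype(int)
x0,y0=max(u-90,0),max(v-70,0); print(x0,y0)
cv2.imwrite('pics/crop4.png',cv2.resize(b[y0:y0+150,x0:x0+180],None,fx=4,fy=4,interpolation=2))
```

```text
8.3 [0.53240426 0.07748855 0.22951744]
[322.75424468 178.23375316] [322.41028577 233.7164979 ]
232 163
```

View pics/crop4.png

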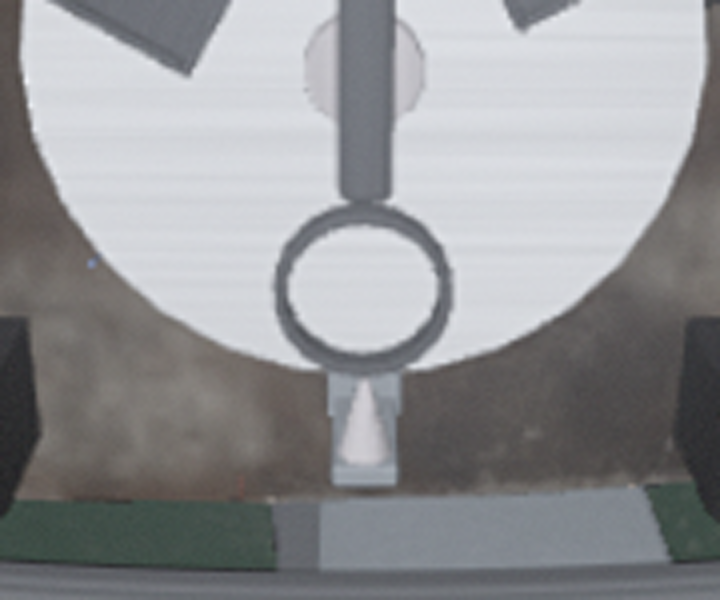

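The cup sits squarely in front of the cone: the ring centre is at crop (364,288) and the cone is on the same column. Now to the insulator.

Request:
apply_moves(
  series=[
    {"linear": [-5, 20, 5], "dr": [0, 0, 0], "grip": 1},
    {"linear": [-8, 40, 5], "dr": [0, 0, 0], "grip": 1},
    {"linear": [-8, 40, 5], "dr": [0, 0, 0], "grip": 1},
    {"linear": [-8, 40, 5], "dr": [0, 0, 0], "grip": 1},
    {"linear": [-8, 40, 5], "dr": [0, 0, 0], "grip": 1},
    {"linear": [-8, 40, 5], "dr": [0, 0, 0], "grip": 1},
    {"linear": [-8, 43, 5], "dr": [0, 0, 0], "grip": 1},
    {"linear": [0, 0, 0], "dr": [0, 0, 0], "grip": 1},
    {"linear": [0, 0, 0], "dr": [0, 0, 0], "grip": 1},
    {"linear": [0, 0, 0], "dr": [0, 0, 0], "grip": 1},
  ],
)

```text
t: 9.6
eef_pos: [0.471, -0.1824, 0.1946]
tcp_rot: [-0.0, 1.0, -0.016, -0.0]
ft_force: [0.3, 0.2, -0.1]
grip_width: 1.002
```

Run:
```python
from h import *
# cup from w2
a=np.load('w2c.npy'); c2=(cam('wrist')[0],a[:9].reshape(3,3),a[9:])
print('cup floor-inner',pix2plane('wrist',322.4,234.6,.040,c2),'ring top',pix2plane('wrist',322.6,234.6,.045,c2))
im,c=shot('wrist','w3.png'); s=robot.observe(); print(s['t'],s['eef_pos'])
hsv=cv2.cvtColor(im,cv2.COLOR_RGB2HSV)
red=cv2.inRange(hsv,(0,140,70),(8,255,255))|cv2.inRange(hsv,(172,140,70),(180,255,255))
n,l,st,ce=cv2.connectedComponentsWithStats(red)
for i in range(1,n):
    if st[i,4]>150: print(st[i],ce[i].round(1),pix2plane('wrist',*ce[i],.025,c).round(4))
print('expect',proj('wrist',[.4702,-.184,.035],c))
cv2.imwrite('pics/crop5.png',cv2.cvtColor(im,cv2.COLOR_RGB2BGR)[90:290,180:460].repeat(2,0).repeat(2,1))
```

```text
cup floor-inner [0.46914494 0.0794948  0.04      ] ring top [0.47139036 0.0792203  0.045     ]
9.65 [ 0.47105071 -0.18250654  0.1947213 ]
[   1   24   34  102 1035] [21.7 81.1] [0.6413 0.2271 0.025 ]
[464  80  33  29 701] [479.1  93.9] [ 0.5649 -0.3474  0.025 ]
[433 135  33  30 728] [448.1 149.3] [ 0.5057 -0.3127  0.025 ]
[309 166  31  33 723] [323.5 181.9] [ 0.4741 -0.1835  0.025 ]
[468 182  31  30 659] [482.4 196.2] [ 0.4538 -0.3599  0.025 ]
[404 196  38  39 582] [423.2 214.5] [ 0.4354 -0.2891  0.025 ]
[504 202  56  29 853] [531.2 215.6] [ 0.4268 -0.4378  0.025 ]
expect [324.15363088 188.31511952]
```

View pics/crop5.png

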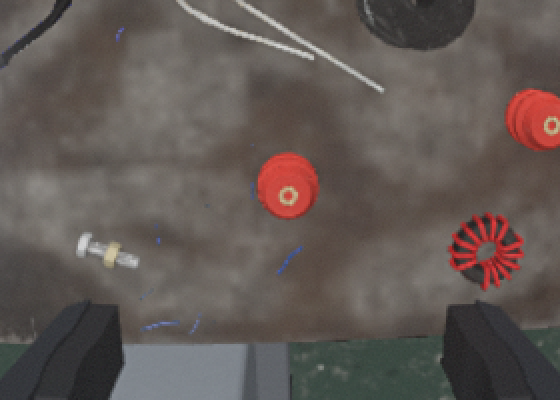

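The crop shows the insulator top at image (324.5,188), matching the expected point (0.470,-0.184), with clear space around it. Descend and grasp.

Request:
apply_moves(
  series=[
    {"linear": [0, 1.5, 20], "dr": [0, 0, 0], "grip": 1},
    {"linear": [0, 0, 35], "dr": [0, 0, 0], "grip": 1},
    {"linear": [0, 0, 35], "dr": [0, 0, 0], "grip": 1},
    {"linear": [0, 0, 30], "dr": [0, 0, 0], "grip": 1},
    {"linear": [0, 0, 25], "dr": [0, 0, 0], "grip": 1},
    {"linear": [0, 0, 12], "dr": [0, 0, 0], "grip": 1},
    {"linear": [0, 0, 6.5], "dr": [0, 0, 0], "grip": 1},
    {"linear": [0, 0, 0], "dr": [0, 0, 0], "grip": 0},
    {"linear": [0, 0, 0], "dr": [0, 0, 0], "grip": -1},
    {"linear": [0, 0, 0], "dr": [0, 0, 0], "grip": -1},
    {"linear": [0, 0, 0], "dr": [0, 0, 0], "grip": -1},
    {"linear": [0, 0, 0], "dr": [0, 0, 0], "grip": -1},
    {"linear": [0, 0, 0], "dr": [0, 0, 0], "grip": -1},
    {"linear": [0, 0, 0], "dr": [0, 0, 0], "grip": -1},
  ],
)

```text
t: 11.4
eef_pos: [0.4708, -0.1851, 0.0313]
tcp_rot: [0.0, 1.0, -0.017, 0.0]
ft_force: [0.0, -0.3, 1.1]
grip_width: 0.347
```

Request:
apply_moves(
  series=[
    {"linear": [0, 0, -20], "dr": [0, 0, 0], "grip": -1},
    {"linear": [0, 0, -40], "dr": [0, 0, 0], "grip": -1},
    {"linear": [0, 0, -40], "dr": [0, 0, 0], "grip": -1},
    {"linear": [0, 0, -20], "dr": [0, 0, 0], "grip": -1},
    {"linear": [-1.5, -12, 0], "dr": [0, 0, 0], "grip": -1},
    {"linear": [-1.5, -30, 0], "dr": [0, 0, 0], "grip": -1},
    {"linear": [-1.5, -40, 0], "dr": [0, 0, 0], "grip": -1},
    {"linear": [-1.5, -40, 0], "dr": [0, 0, 0], "grip": -1},
    {"linear": [-1.5, -40, 0], "dr": [0, 0, 0], "grip": -1},
    {"linear": [-1.5, -40, 0], "dr": [0, 0, 0], "grip": -1},
    {"linear": [-1, -35, 0], "dr": [0, 0, 0], "grip": -1},
    {"linear": [-1, -20, 0], "dr": [0, 0, 0], "grip": -1},
    {"linear": [0, -7, 0], "dr": [0, 0, 0], "grip": -1},
    {"linear": [0, 0, 0], "dr": [0, 0, 0], "grip": -1},
    {"linear": [0, 0, 0], "dr": [0, 0, 0], "grip": -1},
  ],
)

```text
t: 13.28
eef_pos: [0.4688, 0.0786, 0.151]
tcp_rot: [0.0, 1.0, -0.018, -0.0]
ft_force: [-0.4, -0.4, -0.2]
grip_width: 0.342
```

Run:
```python
from h import *
s=robot.observe(); print(s['t'],s['eef_pos'],s['grip_width'])
im,c=shot('wrist','w4.png'); b=cv2.cvtColor(im,cv2.COLOR_RGB2BGR)
sd,_=shot('side','s4.png'); sd=cv2.cvtColor(sd,cv2.COLOR_RGB2BGR)
cv2.imwrite('pics/crop6.png',np.hstack([cv2.resize(b[120:320,220:420],(400,400),interpolation=2),cv2.resize(sd[90:210,250:370],(400,400),interpolation=2)]))
```

```text
13.275 [0.46882652 0.07860859 0.15096343] 0.3418451608887797
```

View pics/crop6.png

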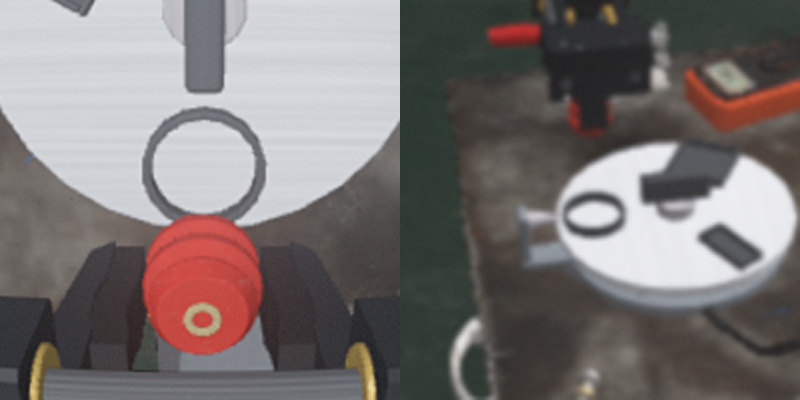

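It is held upright over the cup, lined up with it in column 203 of the wrist crop. Lower slowly.

Request:
apply_moves(
  series=[
    {"linear": [0, 0, 15], "dr": [0, 0, 0], "grip": -1},
    {"linear": [0, 0, 25], "dr": [0, 0, 0], "grip": -1},
    {"linear": [0, 0, 15], "dr": [0, 0, 0], "grip": -1},
    {"linear": [0, 0, 10], "dr": [0, 0, 0], "grip": -1},
    {"linear": [0, 0, 6], "dr": [0, 0, 0], "grip": -1},
    {"linear": [0, 0, 5], "dr": [0, 0, 0], "grip": -1},
    {"linear": [0, 0, 4], "dr": [0, 0, 0], "grip": -1},
    {"linear": [0, 0, 3], "dr": [0, 0, 0], "grip": -1},
    {"linear": [0, 0, 0.5], "dr": [0, 0, 0], "grip": -1},
    {"linear": [0, 0, 0], "dr": [0, 0, 0], "grip": -1},
    {"linear": [0, 0, 0], "dr": [0, 0, 0], "grip": -1},
    {"linear": [0, 0, 0], "dr": [0, 0, 0], "grip": -1},
  ],
)

```text
t: 14.88
eef_pos: [0.4689, 0.0792, 0.0678]
tcp_rot: [-0.0, 1.0, -0.017, 0.0]
ft_force: [0.3, 0.0, -1.3]
grip_width: 0.346
```

Request:
apply_moves(
  series=[
    {"linear": [0, 0, 0.5], "dr": [0, 0, 0], "grip": -1},
    {"linear": [0, 0, 0.5], "dr": [0, 0, 0], "grip": -1},
    {"linear": [0, 0, 0.5], "dr": [0, 0, 0], "grip": -1},
    {"linear": [0, 0, 0], "dr": [0, 0, 0], "grip": -1},
    {"linear": [0, 0, 0], "dr": [0, 0, 0], "grip": -1},
  ],
)

```text
t: 15.5
eef_pos: [0.4689, 0.0792, 0.0663]
tcp_rot: [0.0, 1.0, -0.017, 0.0]
ft_force: [-0.1, 0.1, 1.1]
grip_width: 0.345
```

Request:
apply_moves(
  series=[
    {"linear": [0, 0, 0.4], "dr": [0, 0, 0], "grip": -1},
    {"linear": [0, 0, 0], "dr": [0, 0, 0], "grip": -1},
    {"linear": [0, 0, 0], "dr": [0, 0, 0], "grip": -1},
  ],
)

```text
t: 15.88
eef_pos: [0.4689, 0.0792, 0.0662]
tcp_rot: [0.0, 1.0, -0.017, 0.0]
ft_force: [-1.5, -0.7, 5.7]
grip_width: 0.343
```

Run:
```python
from h import *
s=robot.observe(); print(s['t'],s['eef_pos'],s['ft_force'])
im,c=shot('wrist','w5.png'); b=cv2.cvtColor(im,cv2.COLOR_RGB2BGR)
sd,_=shot('side','s5.png'); sd=cv2.cvtColor(sd,cv2.COLOR_RGB2BGR)
cv2.imwrite('pics/crop7.png',np.hstack([cv2.resize(b[120:320,220:420],(400,400),interpolation=2),cv2.resize(sd[110:190,270:350],(400,400),interpolation=2)]))
```

```text
15.875 [0.46889627 0.07919426 0.06624164] [-1.45261066 -0.6653163   5.65607422]
```

View pics/crop7.png

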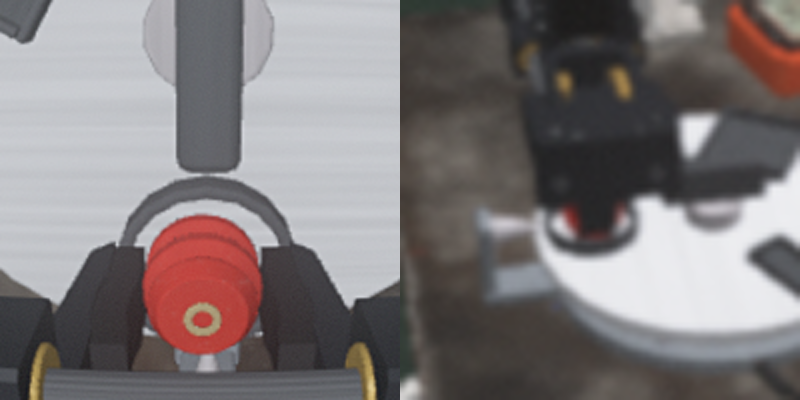

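Both views show the insulator inside the ring, and the 5.7 N contact at the expected height says it is on the floor. Release and rise.

Request:
apply_moves(
  series=[
    {"linear": [0, 0, 0], "dr": [0, 0, 0], "grip": 0.2},
    {"linear": [0, 0, 0], "dr": [0, 0, 0], "grip": 0.2},
    {"linear": [0, 0, 0], "dr": [0, 0, 0], "grip": 0.2},
    {"linear": [0, 0, 0], "dr": [0, 0, 0], "grip": 0.2},
    {"linear": [0, 0, -8], "dr": [0, 0, 0], "grip": 0.2},
    {"linear": [0, 0, -20], "dr": [0, 0, 0], "grip": 0.2},
    {"linear": [0, 0, -40], "dr": [0, 0, 0], "grip": 0.5},
    {"linear": [0, 0, -40], "dr": [0, 0, 0], "grip": 0.5},
    {"linear": [0, 0, -40], "dr": [0, 0, 0], "grip": 0.5},
    {"linear": [0, 0, 0], "dr": [0, 0, 0], "grip": 0.5},
    {"linear": [0, 0, 0], "dr": [0, 0, 0], "grip": 0.5},
  ],
)

```text
t: 17.35
eef_pos: [0.4684, 0.0792, 0.2135]
tcp_rot: [-0.0, 1.0, -0.017, -0.0]
ft_force: [1.0, 0.1, -0.2]
grip_width: 0.75
```

Run:
```python
from h import *
s=robot.observe(); print(s['t'],s['eef_pos'],s['ft_force'],s['grip_width'])
im,c=shot('wrist','w6.png'); b=cv2.cvtColor(im,cv2.COLOR_RGB2BGR)
sd,_=shot('side','s6.png'); sd=cv2.cvtColor(sd,cv2.COLOR_RGB2BGR)
L=proj('wrist',[.4685,.079,.04],c); u,v=L.astype(int); print(u,v)
y0=min(max(v-80,0),240); cv2.imwrite('pics/crop8.png',np.hstack([cv2.resize(b[y0:y0+160,u-80:u+80],(400,400),interpolation=2),cv2.resize(sd[110:190,270:350],(400,400),interpolation=2)]))
print(y0,'top of insulator if centred',proj('wrist',[.469,.0793,.07],c))
```

```text
17.35 [0.46844887 0.07920326 0.21348052] [ 1.01648063  0.14851877 -0.17104216] 0.7504660150965213
322 183
103 top of insulator if centred [322.42382549 191.62865502]
```

View pics/crop8.png

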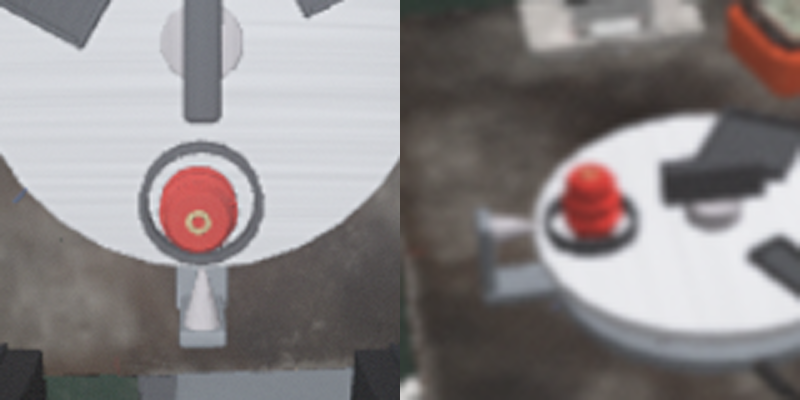

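The insulator stands upright in the cup. Its top centre is at image (321.2,191.8) against an expected (322.4,191.6), about 1 mm off, and the cup is still lined up with the cone. Handing in.

```bash
python3 -c "
from cell import robot
print(robot.finish_job())"
```

```text
the job is handed in; nothing more can be done
None
```

The job is done and handed in at about 17.5 s of the 58 s allowed. `finish_job` gives no verdict, so success rests on my own checks.

- **Carousel:** I gripped the bar handle and turned the disc about 78° clockwise. The close wrist pictures after release and at the end both show the round cup lined up with the pointer cone.
- **Insulator:** I took the leftmost of the four red look-alikes, the one in the row with the bolt and the choke. I lowered it into the cup until it touched the floor with about 5.7 N, then released it and backed off upward.
- **Last check:** The final wrist and side pictures show it standing upright inside the ring, about 1 mm from where a centred one would appear. The gripper is clear of everything.
- **Disagreements:** Two estimates of the cup centre differed by about 2 mm, because the camera's slant biased the ring outline. Two estimates of the disc centre also differed by about 2 mm. Both are inside the tolerances, and no check failed.

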